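# Gauge a display stand and file it in the right tray

## Robot

A 6-joint arm with a two-finger parallel gripper is mounted at the origin on the work surface. World frame = base frame: x ahead of the robot, y to its left, z up, the work surface at z = 0. Lengths are in mm, angles in rad, forces in N, time in s.
With the tool pointing down it reaches from about 275 to 750 mm from the base axis. Payload 10.2 kg.
Tool frame: the origin (TCP) lies between the finger pads; the fingertips stand 19 mm ahead of it and the grasp point (between the pads) is the TCP; z points along the fingers, y is the line along which they close (so a half turn about z gives the same grasp; the last joint's range is limited). The gripper opens to 85 mm and grips with 20 to 120 N. Pads are 22 mm wide; open, the fingers measure 114 mm over their backs; the gripper's body (76 mm by 85 mm) begins 54 mm behind the grasp point. The pads swing forward as they close: fully open they stand 13 mm farther back than shut.
Start: joints at [-1.418, 0.313, 1.498, -0, 1.331, -0.223], TCP at [192.672, -488.374, 250.294] pointing down, gripper open.
Joint ranges: [-2.94, 2.94], [-0.97, 2.17], [0.19, 2.56], [-1.23, 4.37], [0.02, 3.11], [-2.88, 2.88]. Speed limits (rad/s): [2.39, 2.39, 3.01, 3.14, 3.14, 3.14].

## Interface

Orientations are given as a unit quaternion [w, x, y, z].
In Python, from rig import sense, capture, finish_job gives the robot as it stands. The module is installed in compiled form; this text tells all that it offers.
- The arm moves only by the tool move_arm, never from a script. Its argument "moves" is a list of rows, each an object with "turn": the turn, a rotation vector about the tool's x, y, z in rad, a list of three; "translation": the shift along the tool's x, y, z in mm, a list of three; "hand": the opening, from 0 (shut) to 1 (fully open). In form: [{"turn": [wx, wy, wz], "translation": [x, y, z], "hand": hand}, ...]. A call has 1 to 10 rows; each row shifts and turns the commanded pose from where the row before left it, along the tool's axes as they then stand; what a row does not reach is not made up. A row lasts 1/12 s, in which the tool goes at most 41.7 mm and 7.16 degrees, less where a joint would pass 70% of its speed; a pose out of reach is approached as far as the arm can. A call with a gripper value outside its range is refused whole. The fingers move at their own pace and stop on an object; "grip_force" is the grip in N (left out, the last holds). Time passes only in rows, so rows that do not move let the fingers close. It gives the time, the measured TCP pose, the force, the opening and the grip force at its end, in the units of the state.
- sense(): the state, without advancing time (a new reading comes with each control period).
- capture(name): name is "scene" or "top" or "wrist"; returns a dict with "image" (420x560x3 uint8, blue, green, red), "z_map" (420x560 float32, mm along the optical axis (not along the pixel's ray), 0 where there is no reading), "vertical_fov" (degrees; the focal length in pixels is half the picture's height over the tangent of half this angle, whatever the lens; pixels are square), "cx", "cy" (the principal point, pixels), "R" (3x3) and "t" (3): a world point X has camera coordinates R X + t; the wrist camera has in their place "T_tool_cam" (4x4, takes a point from camera to tool coordinates, whose origin is the TCP and whose axes are the flange's). Camera axes: x right, y down, z forward; pixel columns grow to the right and rows downward; lengths in mm; the calibration is good to about 2 mm. A picture is of the moment at which its call begins: read the wrist's pose just before it.
- finish_job(): hands the job in; it is judged then, once.
The state is a dict: "time_s": time; "joints": joint angles; "dq": joint speeds; "tau": joint torques, N m; "eef_pos": TCP position; "ee_rot": TCP orientation; "force": force on the tool from outside, world axes, zero at the start; "wrist_torque": the same for the moment, N m; "grip_width": opening from 0.0 (shut) to 1.0 (fully open); "grip_force": force on a finger pad.
Only numpy, scipy, OpenCV 4.12 (cv2) and the standard library are available. Lean on these libraries where they do the work, as an engineer would, in place of code of your own. Each camera call takes 0.05 s, during which the arm holds its last target. There are 200 camera calls.

## Task

Check the little wooden display stand on the height gauge: keeping it flat on the table, slide its post in under the gauge's steel bar and feel whether the post passes beneath or gently butts against the bar. If the post passes, put the stand in the low-backed tray; if the bar stops it, put it in the high-backed tray. Leave it lying flat between the tray's rails with its post at the backboard end, let go, and do not shift or knock over the other things on the table.

Things in the scene. Friction and masses are not known exactly. Their poses are not given: they have to be found in the camera images.
- stand: Loose display stand, pale wood, ~90 g: base 100 (its x) x 32 (y) x 24 mm high; a solid round post, 18 mm across, rises from it, axis 34 mm from the centre towards +x. Post length differs each time: overall height, underside to post top, 40 to 56 mm. Origin: centre of the base's underside; z up. Pinch it across the 32 mm width at the bare end, 28 mm from the centre towards -x.
- gauge: Height gauge, fixed: a steel bar, 14 mm thick (x), 98 mm long (y), on two dark wooden legs. Underside 48 mm, top 62 mm above the table (2 mm brass pin heads above). Gap between legs 70 mm (y); legs 22 mm deep (x). No floor plate: parts slide on the table. Origin: on the table, midway below the bar; x is the way things pass under it, z up; its -x side faces the robot, roughly.
- tray_high: High-backed tray, fixed: plywood plate 130 mm (x) x 56 mm (y), 4 mm thick; at its +x end a backboard 12 mm thick, top 85 mm above the table. Rails 6 mm wide, tops 10 mm above the table, along both sides and the -x end. Inside the rails: x -59 to +53 mm, y -22 to +22 mm. Origin: centre of the plate's underside, on the table.
- tray_low: The low-backed tray, fixed: the same in every way as the high-backed one, except that its backboard at the +x end reaches only 25 mm above the table.
- glue: Bystander: the white glue bottle, 150 mm tall, 56 mm across. Leave it alone.
- head: Bystander: a half-carved wooden head standing upright, 120 mm tall, up to 66 mm across. Leave it alone.
- mallet: Bystander: a round dark wooden palm mallet standing on its head, 104 mm tall, 66 mm across. Leave it alone.
- gouge: Bystander: a wood-handled gouge lying flat, 200 mm long. Leave it alone.
- brush: Bystander: a dusting brush lying flat, 180 mm long. Leave it alone.
- sanding_block: Bystander: a cork sanding block, 90 x 50 x 30 mm. Leave it alone.
- mug: Bystander: a white mug, 90 mm tall, 80 mm across without its handle. Leave it alone.
Not all that is in view belongs to the job. What is shaped like the stand but orange or pink is not meant.

How it is judged:
By the outcome, as a careful person would: the job done as asked, in the order asked, and still so for the second after the job is handed in, with the robot touching nothing.
It also fails if it takes over 54 s, if anything falls off the work surface, if the arm or the gripper's body presses on something with over 40 N, if the wrist force passes 120 N, or if a joint passes its speed limit or range.

## Working session

There is one attempt and no reset: what is moved stays moved. The work goes in short steps, Python scripts to look and compute and a tool call to move; the robot and the scene stay as the last step left them, time stands still between calls to the robot, and variables do not carry over. Pictures are saved under pics/ and viewed, at most 10 in all, crops included, and the job is handed in when it is done.

Besides the shell and the picture viewer there is one more tool, called after "Call:" by a JSON object that holds its "op" and its "data", one argument or row to a line. move_arm: Moves the arm, as the interface text tells. Its arguments: {"type":"object","properties":{"moves":{"type":"array","items":{"type":"object","properties":{"turn":{"type":"array","items":{"type":"number"}},"translation":{"type":"array","items":{"type":"number"}},"hand":{"type":"number"}}}},"grip_force":{"type":"number"}},"required":["moves"]}

```bash
mkdir -p pics; cat > h.py <<'E'
import numpy as np, cv2
from rig import sense, capture
def K(c):
    f=210/np.tan(np.radians(c["vertical_fov"])/2); return f,c["cx"],c["cy"]
def cloud(c):
    f,cx,cy=K(c); z=c["z_map"].astype(float); v,u=np.mgrid[0:420,0:560]
    P=np.stack([(u-cx)*z/f,(v-cy)*z/f,z],-1)
    if "R" in c: W=(P-np.array(c["t"]))@np.array(c["R"])
    else:
        s=c["s"]; T=np.array(c["T_tool_cam"]); from scipy.spatial.transform import Rotation as Ro
        w=s["ee_rot"]; R=Ro.from_quat([w[1],w[2],w[3],w[0]]).as_matrix()
        W=(P@T[:3,:3].T+T[:3,3])@R.T+np.array(s["eef_pos"])
    W[z<=0]=np.nan; return W
def get(n):
    s=sense(); c=capture(n); c["s"]=s; return c
E
python3 - <<'E'
from h import *
import pickle
for n in ("scene","top"):
    c=get(n); pickle.dump(c,open(n+".pkl","wb")); cv2.imwrite(f"pics/{n}.png",c["image"]); print(n,K(c),np.array(c["R"]).round(3).tolist(),c["t"])
print(c["s"])
E
```

```text
scene (np.float64(429.13082110853804), 281.84091427184995, 217.5340649418153) [[0.661, 0.75, 0.015], [0.438, -0.37, -0.819], [-0.609, 0.548, -0.573]] [-373.5298561  -199.11997067 1285.92783401]
top (np.float64(526.0662677065802), 297.3720510444404, 208.1731466594482) [[0.008, -1.0, -0.007], [-0.996, -0.007, -0.094], [0.094, 0.008, -0.996]] [  18.40935679  577.8043863  1102.10307042]
{'time_s': 0.05, 'joints': array([-1.41840430e+00,  3.13430324e-01,  1.49839816e+00,  2.55824324e-06,
        1.33101317e+00, -2.23370776e-01]), 'dq': array([-5.35008984e-05,  3.90373158e-04, -1.82613207e-03, -5.21490269e-05,
       -1.68535381e-03, -1.27639728e-03]), 'tau': array([ 2.22600407e-03, -4.13355911e+01, -2.60475451e+01, -3.05163157e-04,
        2.97048318e-03, -4.59814373e-06]), 'eef_pos': array([ 192.63449042, -488.14244304,  249.75978204]), 'ee_rot': array([-6.24064193e-04,  9.82402013e-01,  1.86777662e-01,  2.34000703e-05]), 'force': array([ 0.29433981, -0.49534135, -0.47778687]), 'wrist_torque': array([-0.0104724 ,  0.07402657,  0.01611374]), 'grip_force': 0.0, 'grip_width': 1.0002337449123928}
```

View pics/scene.png

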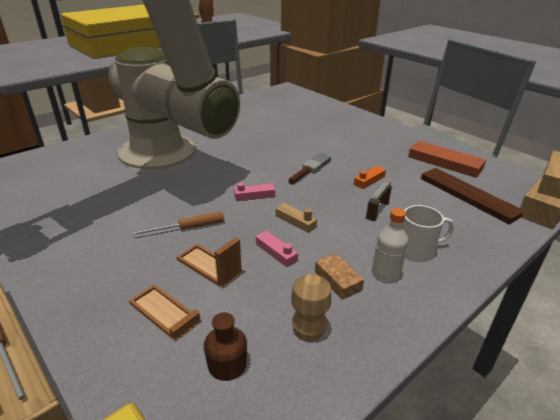

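View pics/top.png

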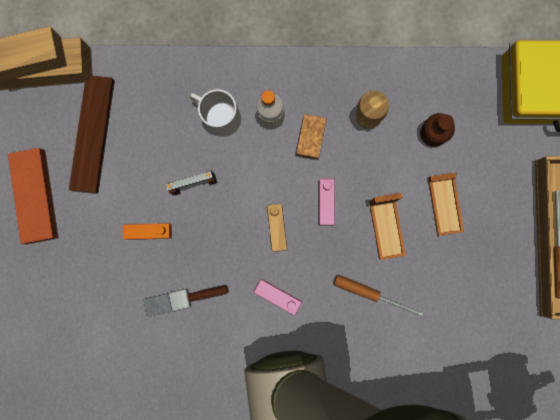

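The scene view shows the wooden stand at (296,216), the gauge at (379,200), the high tray at (212,260) and the low tray at (165,310). In the top view these are at (277,228), (190,181), (388,227) and (446,205).

Stand candidates in the top view are wooden (277,228), pink (327,202), pink (278,297) and orange (146,231). Only the first is pale wood. I'll confirm it in a crop and measure from both views.

```bash
python3 - <<'E'
from h import *
import pickle
S=pickle.load(open("scene.pkl","rb"));T=pickle.load(open("top.pkl","rb"))
a=cv2.resize(T["image"][195:260,245:310],(390,390),interpolation=2);b=cv2.resize(S["image"][195:240,265:330],(390,270),interpolation=2)
b=cv2.copyMakeBorder(b,0,120,0,0,cv2.BORDER_CONSTANT);cv2.imwrite("pics/crop.png",np.hstack([a,b]))
def rep(nm,c,box,zl,zh):
    W=cloud(c);x0,y0,x1,y1=box;P=W[y0:y1,x0:x1].reshape(-1,3);P=P[(P[:,2]>zl)&(P[:,2]<zh)]
    if len(P)<4: print(nm,len(P));return
    (cx,cy),(w,h),a=cv2.minAreaRect(P[:,:2].astype(np.float32)); 
    m=P.mean(0); ev=np.linalg.svd(P[:,:2]-m[:2],full_matrices=False)[2][0]
    print(nm,len(P),"rect",round(cx,1),round(cy,1),round(w,1),round(h,1),round(a,1),"mean",m.round(1),"axis deg",np.degrees(np.arctan2(ev[1],ev[0])).round(1),"z50/95",np.percentile(P[:,2],[50,95]).round(1))
for nm,c,bs,bg,bh,bl in(("top",T,(262,198,292,256),(160,165,222,198),(365,185,412,265),(425,168,470,240)),("scene",S,(270,198,322,234),(360,178,396,222),(172,232,246,286),(126,282,202,336))):
    print(nm); rep("table",c,bs,-9,8)
    rep("base",c,bs,18,29);rep("post",c,bs,34,65);rep("bar",c,bg,55,70)
    rep("Hplate",c,bh,2.,7);rep("Hall",c,bh,7,100);rep("Hback",c,bh,75,95);rep("Lall",c,bl,6,40);rep("Lback",c,bl,19,35)
E
```

```text
top
table 1036 rect 540.0 68.8 125.6 64.4 0.5 mean [5.412e+02 6.870e+01 1.000e-01] axis deg 177.6 z50/95 [0.1 3.8]
base 628 rect 536.2 67.3 100.0 32.0 7.3 mean [532.6  66.7  23.9] axis deg -172.9 z50/95 [24.  27.4]
post 58 rect 569.6 71.2 15.8 16.4 42.2 mean [569.4  71.2  47.4] axis deg 176.5 z50/95 [47.7 51.6]
bar 335 rect 630.6 250.8 15.5 99.0 17.4 mean [630.1 250.   62.1] axis deg -73.3 z50/95 [62.2 65.8]
Hplate 1074 rect 546.3 -175.2 101.0 173.9 89.6 mean [ 537.  -174.4    4. ] axis deg -175.0 z50/95 [3.8 6.5]
Hall 674 rect 541.8 -175.7 137.1 66.2 10.3 mean [ 551.7 -168.2   32.9] axis deg -168.5 z50/95 [11.2 85.9]
Hback 170 rect 595.4 -162.1 12.0 56.4 10.1 mean [ 595.  -161.7   84.3] axis deg 100.3 z50/95 [84.5 87.4]
Lall 695 rect 591.4 -306.6 129.9 90.9 8.6 mean [ 596.5 -298.7   12.5] axis deg -170.4 z50/95 [ 9.8 26.4]
Lback 154 rect 648.3 -291.0 12.6 56.4 8.7 mean [ 648.  -290.9   24.5] axis deg 98.6 z50/95 [24.5 28. ]
scene
table 1229 rect 515.3 90.2 128.2 152.9 48.9 mean [515.   86.1   1.3] axis deg 123.2 z50/95 [1.2 3.8]
base 394 rect 540.2 28.4 99.8 112.7 7.1 mean [536.3  63.   24.2] axis deg 5.9 z50/95 [24.7 26.8]
post 73 rect 569.3 71.2 17.0 17.1 86.8 mean [570.7  69.5  44.2] axis deg -124.9 z50/95 [45.9 49.8]
bar 177 rect 629.2 249.9 14.5 101.0 16.5 mean [631.5 245.5  62.2] axis deg 106.6 z50/95 [62.8 65.1]
Hplate 933 rect 510.0 -160.4 159.6 174.9 51.5 mean [ 515.6 -172.     4.1] axis deg -20.4 z50/95 [4.1 6.4]
Hall 1262 rect 536.5 -172.4 132.6 58.4 10.1 mean [ 576.8 -170.2   41.7] axis deg -170.1 z50/95 [38.4 85.8]
Hback 236 rect 594.7 -162.1 14.5 56.2 9.1 mean [ 596.5 -164.    83.3] axis deg 99.1 z50/95 [84.9 87.1]
Lall 1058 rect 588.7 -299.9 133.3 57.9 8.8 mean [ 603.7 -299.7   13.9] axis deg 8.2 z50/95 [11.1 26.3]
Lback 263 rect 647.5 -291.3 14.3 55.8 10.8 mean [ 648.8 -292.5   24.7] axis deg -81.6 z50/95 [25.3 27.2]
```

View pics/crop.png

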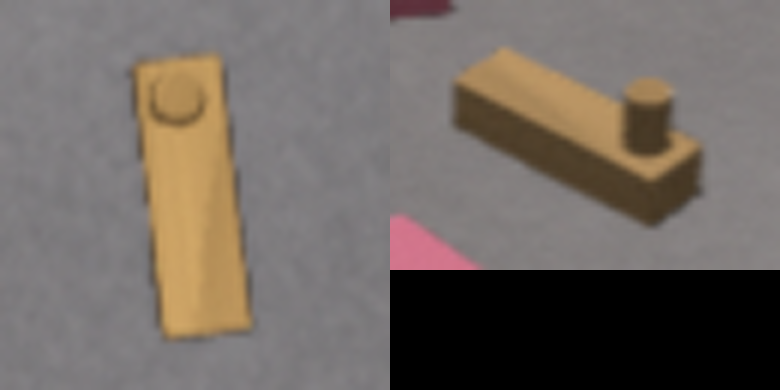

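The crop confirms the pale wood stand, with its post at the far (+x) end. Stand centre is about (536,67) with yaw 7.2°. Base top is 24 mm and post top about 48 mm, so only the feel test can decide.

The gauge is at (630,250), yaw 17°. The high tray is at (537,-172), yaw 10°, and the low tray at (590,-300), yaw 8.7°. These agree with the given sizes, so I'm moving.

Call:
{"op": "move_arm", "data": {
  "moves": [
    {"turn": [0, 0, 0], "translation": [24.8, -19.9, 0], "hand": 0.7},
    {"turn": [0, 0, 0], "translation": [24.8, -19.9, 0], "hand": 0.7},
    {"turn": [0, 0, 0], "translation": [24.8, -19.9, 0], "hand": 0.7},
    {"turn": [0, 0, 0], "translation": [24.8, -19.9, 0], "hand": 0.7},
    {"turn": [0, 0, 0], "translation": [24.8, -19.9, 0], "hand": 0.7},
    {"turn": [0, 0, 0], "translation": [24.8, -19.9, 0], "hand": 0.7},
    {"turn": [0, 0, 0], "translation": [24.8, -19.9, 0], "hand": 0.7},
    {"turn": [0, 0, 0], "translation": [24.8, -19.9, 0], "hand": 0.7},
    {"turn": [0, 0, 0], "translation": [24.8, -19.9, 0], "hand": 0.7},
    {"turn": [0, 0, 0], "translation": [24.8, -19.9, 0], "hand": 0.7}
  ],
  "grip_force": 40
}}

```text
time_s: 0.93
eef_pos: [350.7, -210.7, 250.2]
ee_rot: [-0.0, 0.982, 0.187, -0.0]
force: [1.4, -1.1, -0.7]
grip_width: 0.705
grip_force: 0.0
```

Call:
{"op": "move_arm", "data": {
  "moves": [
    {"turn": [0, 0, 0], "translation": [24.8, -19.9, 0], "hand": 0.7},
    {"turn": [0, 0, 0], "translation": [24.8, -19.9, 0], "hand": 0.7},
    {"turn": [0, 0, 0], "translation": [24.8, -19.9, 0], "hand": 0.7},
    {"turn": [0, 0, 0], "translation": [24.8, -19.9, 0], "hand": 0.7},
    {"turn": [0, 0, 0], "translation": [24.8, -19.9, 0], "hand": 0.7},
    {"turn": [0, 0, 0], "translation": [24.8, -19.9, 0], "hand": 0.7},
    {"turn": [0, 0, 0], "translation": [24.8, -19.9, 0], "hand": 0.7},
    {"turn": [0, 0, 0], "translation": [24.8, -19.9, 0], "hand": 0.7},
    {"turn": [0, 0, 0], "translation": [24.8, -19.9, 0], "hand": 0.7},
    {"turn": [0, 0, 0], "translation": [24.8, -19.9, 0], "hand": 0.7}
  ]
}}

```text
time_s: 1.77
eef_pos: [508.4, 65.5, 250.0]
ee_rot: [-0.0, 0.982, 0.187, -0.0]
force: [-0.4, -0.2, -0.4]
grip_width: 0.697
grip_force: 0.0
```

Call:
{"op": "move_arm", "data": {
  "moves": [
    {"turn": [0, 0, 0.124], "translation": [0, 0, 0], "hand": 0.7},
    {"turn": [0, 0, 0.124], "translation": [0, 0, 0], "hand": 0.7},
    {"turn": [0, 0, 0], "translation": [0, 0, 30], "hand": 0.7},
    {"turn": [0, 0, 0], "translation": [0, 0, 30], "hand": 0.7},
    {"turn": [0, 0, 0], "translation": [0, 0, 30], "hand": 0.7},
    {"turn": [0, 0, 0], "translation": [0, 0, 0], "hand": 0.7},
    {"turn": [0, 0, 0], "translation": [0, 0, 0], "hand": 0.7}
  ]
}}

```text
time_s: 2.35
eef_pos: [507.6, 63.9, 160.0]
ee_rot: [-0.0, 0.998, 0.064, -0.001]
force: [0.0, 0.9, 0.3]
grip_width: 0.703
grip_force: 0.0
```

```bash
cat >> h.py <<'E'
from scipy.spatial.transform import Rotation as Ro
def goal(p,yaw,s=None):
    """tool-frame remaining shift (mm) and turn (rad) to a tool-down pose, tool x at yaw deg"""
    s=s or sense(); w=s["ee_rot"]; R=Ro.from_quat([w[1],w[2],w[3],w[0]]).as_matrix()
    y=np.radians(yaw); G=np.array([[np.cos(y),np.sin(y),0],[np.sin(y),-np.cos(y),0],[0,0,-1]])
    print("t",round(s["time_s"],2),"pos",s["eef_pos"].round(1),"yaw",np.degrees(np.arctan2(R[1,0],R[0,0])).round(2),"F",s["force"].round(1),"Tq",s["wrist_torque"].round(2),"w",round(s["grip_width"],3),"gf",round(s["grip_force"],1))
    print("shift",(R.T@(np.array(p)-s["eef_pos"])).round(1),"turn",Ro.from_matrix(R.T@G).as_rotvec().round(4))
E
python3 - <<'E'
from h import *
c=get("wrist"); W=cloud(c); cv2.imwrite("pics/w1.png",c["image"])
d=np.hypot(W[...,0]-536,W[...,1]-67)<75; m=d&(W[...,2]>19)&(W[...,2]<29)
print(cv2.minAreaRect(W[m][:,:2].astype(np.float32)),W[m].mean(0))
m=d&(W[...,2]>38)&(W[...,2]<65);print(W[m].mean(0),np.percentile(W[m][:,2],[20,50,90]),m.sum())
goal([508.3,63.8,100],7.2)
E
```

```text
((534.8760986328125, 68.07671356201172), (99.59268951416016, 32.08668518066406), 7.2420196533203125) [534.11647359  67.9938597   23.61922207]
[568.56877294  72.32431207  47.78466309] [47.20083292 47.81480967 48.62666993] 620
t 2.4 pos [508.5  63.9 161.5] yaw 7.32 F [-0.5 -0.3  0.3] Tq [-0.04 -0.01  0.03] w 0.697 gf 0.0
shift [-0.2  0.  61.5] turn [ 0.0002 -0.0008  0.0021]
```

Wrist view agrees: centre (534.9,68.1), yaw 7.2°, base top 23.6, post top 47.8. Descending to pinch.

Call:
{"op": "move_arm", "data": {
  "moves": [
    {"turn": [0, 0, 0], "translation": [-1, -0.5, 30], "hand": 0.7},
    {"turn": [0, 0, 0], "translation": [0, 0, 30], "hand": 0.7},
    {"turn": [0, 0, 0], "translation": [0, 0, 30], "hand": 0.7},
    {"turn": [0, 0, 0], "translation": [0, 0, 20], "hand": 0.7},
    {"turn": [0, 0, 0], "translation": [0, 0, 15], "hand": 0.7},
    {"turn": [0, 0, 0], "translation": [0, 0, 12], "hand": 0.7},
    {"turn": [0, 0, 0], "translation": [0, 0, 0], "hand": 0.7},
    {"turn": [0, 0, 0], "translation": [0, 0, 0], "hand": 0.7}
  ]
}}

```text
time_s: 3.07
eef_pos: [508.0, 64.2, 24.7]
ee_rot: [0.0, 0.998, 0.064, 0.001]
force: [-0.0, -0.3, 1.1]
grip_width: 0.703
grip_force: 0.0
```

Call:
{"op": "move_arm", "data": {
  "moves": [
    {"turn": [0, 0, 0], "translation": [0, 0, 0], "hand": 0.5},
    {"turn": [0, 0, 0], "translation": [0, 0, 0], "hand": 0.4},
    {"turn": [0, 0, 0], "translation": [0, 0, 0], "hand": 0.2},
    {"turn": [0, 0, 0], "translation": [0, 0, 0], "hand": 0.2},
    {"turn": [0, 0, 0], "translation": [0, 0, 0], "hand": 0.2},
    {"turn": [0, 0, 0], "translation": [0, 0, 0], "hand": 0.2},
    {"turn": [0, 0, 0], "translation": [0, 0, 0], "hand": 0.2},
    {"turn": [0, 0, 0], "translation": [0, 0, 0], "hand": 0.2}
  ]
}}

```text
time_s: 3.73
eef_pos: [507.9, 64.2, 24.8]
ee_rot: [0.0, 0.998, 0.064, 0.001]
force: [-0.8, 0.5, 7.3]
grip_width: 0.366
grip_force: 40.5
```

```bash
python3 - <<'E'
from h import *
import math
y=math.radians(16.9); g=np.array([630,250.3]); ex=np.array([math.cos(y),math.sin(y)])
# stand centre -> gauge x=-110 ; grip point is 28 behind it
p=g-(110+28)*ex; print(p); goal([*p,22],16.9)
E
```

```text
[497.9597254  210.18309728]
t 3.73 pos [507.9  64.2  24.8] yaw 7.32 F [-0.8  0.5  7.3] Tq [ 0.02  0.16 -0.03] w 0.366 gf 40.5
shift [   8.8 -146.1    2.8] turn [ 0.0009 -0.0026 -0.1672]
```

Call:
{"op": "move_arm", "data": {
  "moves": [
    {"turn": [0, 0, 0], "translation": [1, -10, 0], "hand": 0.2},
    {"turn": [0, 0, 0], "translation": [1, -17, 0], "hand": 0.2},
    {"turn": [0, 0, 0], "translation": [1, -17, 0], "hand": 0.2},
    {"turn": [0, 0, 0], "translation": [1, -17, 0], "hand": 0.2},
    {"turn": [0, 0, 0], "translation": [1, -17, 0], "hand": 0.2},
    {"turn": [0, 0, 0], "translation": [1, -17, 0], "hand": 0.2},
    {"turn": [0, 0, 0], "translation": [1, -17, 0], "hand": 0.2},
    {"turn": [0, 0, 0], "translation": [1, -17, 0], "hand": 0.2},
    {"turn": [0, 0, 0], "translation": [1, -17, 0], "hand": 0.2}
  ]
}}

```text
time_s: 4.48
eef_pos: [498.2, 210.9, 24.8]
ee_rot: [0.0, 0.998, 0.064, 0.001]
force: [1.0, -3.0, 5.5]
grip_width: 0.363
grip_force: 40.3
```

Call:
{"op": "move_arm", "data": {
  "moves": [
    {"turn": [0, 0, -0.06], "translation": [0, 0, 0], "hand": 0.2},
    {"turn": [0, 0, -0.06], "translation": [0, 0, 0], "hand": 0.2},
    {"turn": [0, 0, -0.047], "translation": [0, 0, 0], "hand": 0.2},
    {"turn": [0, 0, 0], "translation": [0, 0, 0], "hand": 0.2},
    {"turn": [0, 0, 0], "translation": [0, 0, 0], "hand": 0.2}
  ]
}}

```text
time_s: 4.9
eef_pos: [498.2, 210.6, 24.8]
ee_rot: [-0.0, 0.989, 0.147, 0.002]
force: [0.6, 0.7, 5.6]
grip_width: 0.362
grip_force: 40.4
```

```bash
python3 - <<'E'
from h import *
c=get("wrist"); cv2.imwrite("pics/w2.png",c["image"]); T=get("top"); S=get("scene")
for n,q in(("wrist",c),("top",T),("scene",S)):
    W=cloud(q); 
    m=(np.hypot(W[...,0]-630,W[...,1]-250)<56)&(W[...,2]>56)&(W[...,2]<68)
    if m.sum()>20: print(n,"bar",cv2.minAreaRect(W[m][:,:2].astype(np.float32)),m.sum())
    m=(np.hypot(W[...,0]-557,W[...,1]-228)<25)&(W[...,2]>38)&(W[...,2]<56)
    if m.sum()>5: print(n,"post",W[m].mean(0),cv2.minAreaRect(W[m][:,:2].astype(np.float32)),np.percentile(W[m][:,2],[20,50,90]))
    m=(np.hypot(W[...,0]-540,W[...,1]-222)<60)&(W[...,2]>20)&(W[...,2]<28)
    if m.sum()>5: print(n,"base",W[m].mean(0),cv2.minAreaRect(W[m][:,:2].astype(np.float32)))
goal([498,210.2,24.7],16.9)
E
```

```text
wrist post [557.21543525 229.10763602  47.76312665] ((557.0693969726562, 228.99163818359375), (17.309505462646484, 17.241622924804688), 61.74114227294922) [47.2476908  47.75490226 48.56980275]
wrist base [526.67239701 220.00078393  23.59730628] ((528.472900390625, 215.69546508789062), (95.6595230102539, 57.31643295288086), 5.707326889038086)
top bar ((630.5220947265625, 250.40232849121094), (15.594006538391113, 98.55453491210938), 16.43890953063965) 333
top post [565.07690383 230.21153558  48.73293972] ((565.15966796875, 229.8815460205078), (2.030466318130493, 9.080718994140625), 15.617069244384766) [47.21447592 48.00304147 50.85339854]
top base [571.06172227 230.98354708  23.95591613] ((569.9398193359375, 231.1065216064453), (7.958495616912842, 29.9991455078125), 14.785421371459961)
scene bar ((628.5733642578125, 251.25323486328125), (14.788228988647461, 102.18965911865234), 16.962108612060547) 170
scene post [558.43909843 225.91500166  46.16055324] ((556.7547607421875, 228.0005645751953), (17.775297164916992, 17.265844345092773), 75.74766540527344) [42.48893251 47.15733966 50.00838467]
scene base [533.05400793 216.12877857  24.48729074] ((530.3530883789062, 216.1295166015625), (89.77429962158203, 48.48176574707031), 17.87333106994629)
t 5.05 pos [498.2 210.6  24.8] yaw 16.9 F [-0.2  1.1  5.2] Tq [0.16 0.05 0.09] w 0.365 gf 40.4
shift [-0.3  0.3  0.1] turn [ 0.0001 -0.003   0.0001]
```

View pics/w2.png

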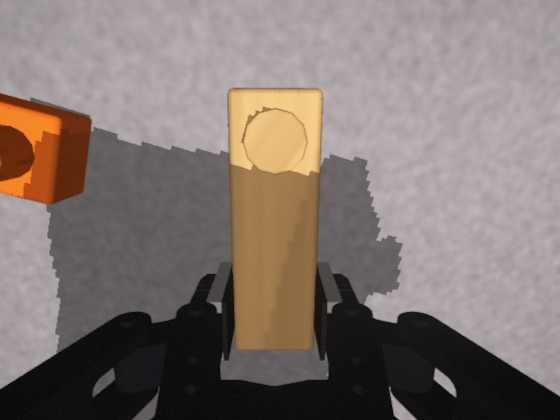

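The post sits central in the gripper at image (275,140). In the gauge frame it is at x=-76, y=0.5. I'll advance 50 mm, then feel in small steps.

Call:
{"op": "move_arm", "data": {
  "moves": [
    {"turn": [0, 0, 0], "translation": [10, 0, 0], "hand": 0.2},
    {"turn": [0, 0, 0], "translation": [15, 0, 0], "hand": 0.2},
    {"turn": [0, 0, 0], "translation": [15, 0, 0], "hand": 0.2},
    {"turn": [0, 0, 0], "translation": [10, 0, 0], "hand": 0.2},
    {"turn": [0, 0, 0], "translation": [0, 0, 0], "hand": 0.2},
    {"turn": [0, 0, 0], "translation": [0, 0, 0], "hand": 0.2}
  ]
}}

```text
time_s: 5.55
eef_pos: [546.8, 225.1, 24.8]
ee_rot: [-0.0, 0.989, 0.147, 0.003]
force: [3.5, 0.4, 4.9]
grip_width: 0.364
grip_force: 40.4
```

Call:
{"op": "move_arm", "data": {
  "moves": [
    {"turn": [0, 0, 0], "translation": [1, 0, 0], "hand": 0.2},
    {"turn": [0, 0, 0], "translation": [1, 0, 0], "hand": 0.2},
    {"turn": [0, 0, 0], "translation": [1, 0, 0], "hand": 0.2},
    {"turn": [0, 0, 0], "translation": [1, 0, 0], "hand": 0.2},
    {"turn": [0, 0, 0], "translation": [1, 0, 0], "hand": 0.2},
    {"turn": [0, 0, 0], "translation": [1, 0, 0], "hand": 0.2}
  ]
}}

```text
time_s: 6.05
eef_pos: [549.7, 226.2, 24.8]
ee_rot: [0.0, 0.989, 0.147, -0.001]
force: [-9.8, -3.7, 14.2]
grip_width: 0.364
grip_force: 41.6
```

Call:
{"op": "move_arm", "data": {
  "moves": [
    {"turn": [0, 0, 0], "translation": [1, 0, 0], "hand": 0.2},
    {"turn": [0, 0, 0], "translation": [1, 0, 0], "hand": 0.2}
  ]
}}

```text
time_s: 6.22
eef_pos: [551.6, 226.9, 24.8]
ee_rot: [0.0, 0.989, 0.147, -0.001]
force: [-10.1, -2.2, 14.3]
grip_width: 0.365
grip_force: 41.6
```

Call:
{"op": "move_arm", "data": {
  "moves": [
    {"turn": [0, 0, 0], "translation": [1, 0, 0], "hand": 0.2},
    {"turn": [0, 0, 0], "translation": [1, 0, 0], "hand": 0.2}
  ]
}}

```text
time_s: 6.38
eef_pos: [553.6, 227.5, 24.8]
ee_rot: [0.0, 0.989, 0.147, -0.001]
force: [-9.7, -2.1, 14.8]
grip_width: 0.365
grip_force: 41.5
```

```bash
cat > chk.py <<'E'
from h import *
import sys
g=np.array([630,250.4]);y=np.radians(16.8);ex=np.array([np.cos(y),np.sin(y)])
c=get("wrist"); cv2.imwrite("pics/%s.png"%sys.argv[1],c["image"]); W=cloud(c); s=c["s"]; tcp=s["eef_pos"]
ty=np.radians(16.9);tx=np.array([np.cos(ty),np.sin(ty)])
D=W[...,:2]-tcp[:2]; a=D@tx; b=D@np.array([-tx[1],tx[0]])
m=(abs(b)<13)&(a>40)&(a<90)&(W[...,2]>38)&(W[...,2]<56)
print("post a,b",cv2.minAreaRect(np.c_[a[m],b[m]].astype(np.float32)),np.percentile(W[m][:,2],[20,50,90]),m.sum())
m=(abs(b)<14)&(a>15)&(a<95)&(W[...,2]>16)&(W[...,2]<30)
print("base front a",np.percentile(a[m],99.5)); A=np.c_[a[m],b[m],np.ones(m.sum())]; print("plane dz/da,dz/db,z0",np.linalg.lstsq(A,W[m][:,2],rcond=None)[0].round(4))
m=(abs(b)<55)&(a>50)&(a<130)&(W[...,2]>57)&(W[...,2]<68)
if m.sum()>20: print("bar a,b",cv2.minAreaRect(np.c_[a[m],b[m]].astype(np.float32)),m.sum())
print("tcp gauge x",(tcp[:2]-g)@ex); goal(tcp,16.9,s)
E
python3 chk.py w3
```

```text
post a,b ((62.62411117553711, -0.1314525604248047), (19.632610321044922, 25.747852325439453), 0.04612350836396217) [47.25517584 47.80223661 48.74703394] 3452
base front a 73.05173207254768
plane dz/da,dz/db,z0 [-7.00000e-04  6.00000e-04  2.36746e+01]
bar a,b ((79.51323699951172, 1.0203666687011719), (98.76646423339844, 14.494266510009766), 89.99870300292969) 29405
tcp gauge x -79.80481102230988
t 6.38 pos [553.6 227.5  24.8] yaw 16.92 F [-9.7 -2.1 14.8] Tq [-0.53  1.38 -0.01] w 0.365 gf 41.5
shift [0. 0. 0.] turn [0.0001 0.002  0.0003]
```

View pics/w3.png

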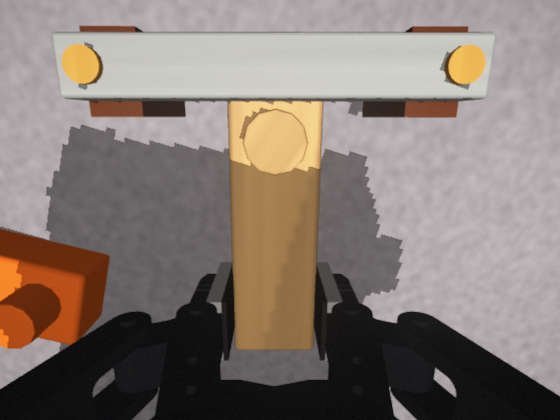

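The post is still at (275,140) in the hand, so it hasn't slipped. Its front is about 1.5 mm short of the bar, so the ~10 N is drag from the table. Continuing gently.

Call:
{"op": "move_arm", "data": {
  "moves": [
    {"turn": [0, 0, 0], "translation": [0, 0, 0], "hand": 0.2}
  ]
}}

```text
time_s: 6.52
eef_pos: [553.7, 227.5, 24.8]
ee_rot: [0.0, 0.989, 0.147, -0.001]
force: [-8.5, -2.2, 13.9]
grip_width: 0.365
grip_force: 41.4
```

Call:
{"op": "move_arm", "data": {
  "moves": [
    {"turn": [0, 0, 0], "translation": [1, 0, 0], "hand": 0.2}
  ]
}}

```text
time_s: 6.6
eef_pos: [554.4, 227.8, 24.8]
ee_rot: [0.0, 0.989, 0.147, -0.001]
force: [-9.3, -2.7, 14.4]
grip_width: 0.366
grip_force: 41.6
```

Call:
{"op": "move_arm", "data": {
  "moves": [
    {"turn": [0, 0, 0], "translation": [1, 0, 0], "hand": 0.2}
  ]
}}

```text
time_s: 6.68
eef_pos: [555.5, 228.0, 24.8]
ee_rot: [0.0, 0.989, 0.147, -0.001]
force: [-10.0, -2.4, 14.9]
grip_width: 0.363
grip_force: 41.6
```

Call:
{"op": "move_arm", "data": {
  "moves": [
    {"turn": [0, 0, 0], "translation": [1, 0, 0], "hand": 0.2}
  ]
}}

```text
time_s: 6.77
eef_pos: [556.2, 228.3, 24.8]
ee_rot: [0.0, 0.989, 0.147, -0.001]
force: [-12.9, -3.5, 17.0]
grip_width: 0.365
grip_force: 41.8
```

```bash
python3 chk.py w4
```

```text
post a,b ((61.101966857910156, -0.02824687957763672), (25.655540466308594, 16.99791717529297), 89.9765853881836) [47.25422372 47.8144197  48.69426154] 3301
base front a 69.56702332779014
plane dz/da,dz/db,z0 [-1.10000e-03  1.10000e-03  2.36972e+01]
bar a,b ((76.72663879394531, 0.6908302307128906), (98.87739562988281, 14.251428604125977), 89.93753051757812) 28400
tcp gauge x -77.0387927400517
t 6.77 pos [556.2 228.3  24.8] yaw 16.92 F [-12.9  -3.5  17. ] Tq [-0.67  1.87 -0.03] w 0.365 gf 41.8
shift [0. 0. 0.] turn [0.0001 0.0028 0.0003]
```

Call:
{"op": "move_arm", "data": {
  "moves": [
    {"turn": [0, 0, 0], "translation": [1, 0, 0], "hand": 0.2}
  ]
}}

```text
time_s: 6.9
eef_pos: [556.7, 228.5, 24.8]
ee_rot: [0.0, 0.989, 0.147, -0.002]
force: [-15.7, -5.9, 18.2]
grip_width: 0.366
grip_force: 42.0
```

Call:
{"op": "move_arm", "data": {
  "moves": [
    {"turn": [0, 0, 0], "translation": [1, 0, 0], "hand": 0.2}
  ]
}}

```text
time_s: 6.98
eef_pos: [557.2, 228.7, 24.8]
ee_rot: [0.0, 0.989, 0.147, -0.003]
force: [-19.2, -6.0, 22.0]
grip_width: 0.362
grip_force: 42.3
```

```bash
python3 chk.py w5
```

```text
post a,b ((60.47465133666992, 0.5684537887573242), (15.881945610046387, 18.04292869567871), 0.020349569618701935) [47.23655712 47.77528804 48.55393279] 3082
base front a 68.28479424468776
plane dz/da,dz/db,z0 [-1.00000e-04  1.10000e-03  2.36492e+01]
bar a,b ((75.54362487792969, 0.8330497741699219), (98.62957763671875, 14.123994827270508), 89.99610137939453) 28088
tcp gauge x -75.93184627612865
t 6.98 pos [557.2 228.7  24.8] yaw 16.93 F [-19.2  -6.   22. ] Tq [-1.05  2.84 -0.04] w 0.362 gf 42.3
shift [0. 0. 0.] turn [0.0001 0.0054 0.0006]
```

Force climbs (9→20 N) while the advance stalls, which looks like butting. I'll cross-check with relative heights in the wrist depth before trusting it.

```bash
python3 - <<'E'
from h import *
c=get("wrist"); W=cloud(c); s=c["s"]; tcp=s["eef_pos"]; ty=np.radians(16.9);tx=np.array([np.cos(ty),np.sin(ty)])
D=W[...,:2]-tcp[:2]; a=D@tx; b=D@np.array([-tx[1],tx[0]]); Z=W[...,2]
def q(n,m): print(n,m.sum(),np.percentile(Z[m],[5,50,95]).round(2))
q("table",(abs(b)>25)&(abs(b)<45)&(a>30)&(a<60)&(Z<8))
q("base",(abs(b)<12)&(a>20)&(a<50)&(Z<30)&(Z>15))
for lo,hi in((54,58),(58,62),(62,66),(66,70)): q("post%d"%lo,(abs(b)<5)&(a>lo)&(a<hi)&(Z>38)&(Z<56))
q("bar",(abs(b)<30)&(a>69)&(a<81)&(Z>57)&(Z<68))
E
cd pics; python3 -c "
import cv2
i=cv2.imread('w5.png');cv2.imwrite('w5c.png',cv2.resize(i[80:200,200:350],(750,600),interpolation=cv2.INTER_CUBIC))"
```

```text
table 6922 [-1.41 -0.35  0.67]
base 5372 [22.66 23.63 24.59]
post54 508 [46.78 47.79 48.81]
post58 537 [46.72 47.81 48.89]
post62 553 [46.77 47.77 48.86]
post66 337 [46.79 47.83 48.81]
bar 14994 [60.55 61.62 62.68]
```

View pics/w5c.png

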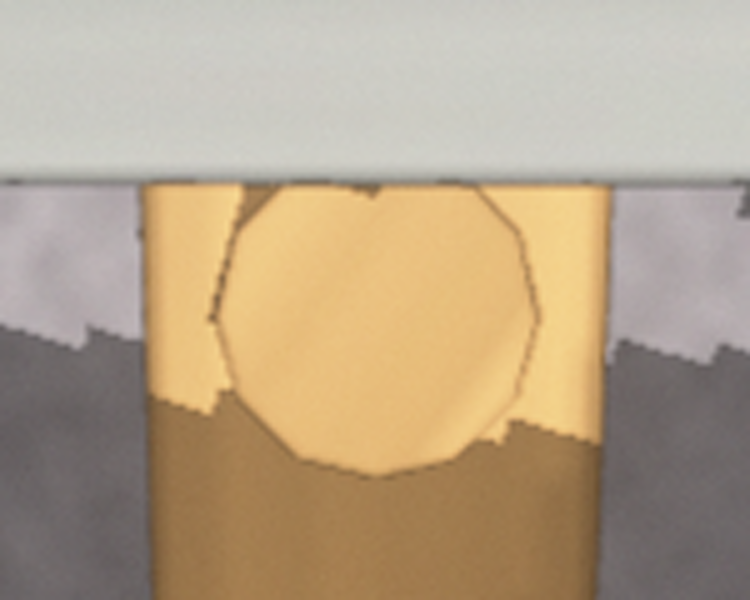

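Relative heights (table -0.35, base 23.6, bar 61.6, post 47.8) put the post at about 48.15 mm, only just over the bar's underside. The crop shows the bar's edge cutting the post's front at row 185. I'll back off, relieve the downward press and feel again with less drag.

Call:
{"op": "move_arm", "data": {
  "moves": [
    {"turn": [0, 0, 0], "translation": [-5, 0, 0], "hand": 0.2},
    {"turn": [0, 0, 0], "translation": [-5, 0, 0], "hand": 0.2},
    {"turn": [0, 0, 0], "translation": [0, 0, 0], "hand": 0.2}
  ]
}}

```text
time_s: 7.33
eef_pos: [550.1, 226.2, 24.8]
ee_rot: [-0.0, 0.989, 0.147, 0.002]
force: [-0.8, -0.6, 8.4]
grip_width: 0.363
grip_force: 40.6
```

Call:
{"op": "move_arm", "data": {
  "moves": [
    {"turn": [0, 0, 0], "translation": [0, 0, -0.3], "hand": 0.2},
    {"turn": [0, 0, 0], "translation": [0, 0, 0], "hand": 0.2}
  ]
}}

```text
time_s: 7.5
eef_pos: [550.2, 226.2, 24.8]
ee_rot: [0.0, 0.989, 0.147, 0.001]
force: [-0.3, -0.4, 9.4]
grip_width: 0.365
grip_force: 40.7
```

```bash
python3 chk.py w6; python3 -c "
from h import *
c=get('wrist');print(np.array(c['T_tool_cam']).round(3))"
```

```text
post a,b ((64.40729522705078, 0.005110740661621094), (23.46953773498535, 25.9376163482666), 0.08319849520921707) [47.25081758 47.82531589 49.02406433] 3543
base front a 77.24893830365643
plane dz/da,dz/db,z0 [-3.10000e-03  2.00000e-04  2.37541e+01]
bar a,b ((82.96871948242188, 1.1469383239746094), (14.414936065673828, 99.11689758300781), 0.10267885029315948) 30468
tcp gauge x -83.41481866062571
t 7.5 pos [550.2 226.2  24.8] yaw 16.9 F [-0.3 -0.4  9.4] Tq [-0.12  0.07  0.03] w 0.365 gf 40.7
shift [0. 0. 0.] turn [ 0.0003 -0.0019 -0.0001]
[[ 1.00000e-03 -9.63000e-01 -2.70000e-01  6.81870e+01]
 [ 1.00000e+00  1.00000e-03 -0.00000e+00 -6.57000e-01]
 [ 0.00000e+00 -2.70000e-01  9.63000e-01 -1.23209e+02]
 [ 0.00000e+00  0.00000e+00  0.00000e+00  1.00000e+00]]
```

Call:
{"op": "move_arm", "data": {
  "moves": [
    {"turn": [0, 0, 0], "translation": [0, 0, -0.5], "hand": 0.2},
    {"turn": [0, 0, 0], "translation": [0, 0, 0], "hand": 0.2}
  ]
}}

```text
time_s: 7.77
eef_pos: [550.1, 226.2, 24.9]
ee_rot: [0.0, 0.989, 0.147, 0.001]
force: [0.4, -0.7, 6.8]
grip_width: 0.367
grip_force: 40.5
```

Call:
{"op": "move_arm", "data": {
  "moves": [
    {"turn": [0, 0, 0], "translation": [0, 0, -0.3], "hand": 0.2},
    {"turn": [0, 0, 0], "translation": [0, 0, 0], "hand": 0.2}
  ]
}}

```text
time_s: 7.93
eef_pos: [550.1, 226.2, 24.9]
ee_rot: [-0.0, 0.989, 0.147, 0.0]
force: [0.7, -0.0, 6.6]
grip_width: 0.365
grip_force: 40.4
```

Call:
{"op": "move_arm", "data": {
  "moves": [
    {"turn": [0, 0, 0], "translation": [1, 0, 0], "hand": 0.2},
    {"turn": [0, 0, 0], "translation": [1, 0, 0], "hand": 0.2},
    {"turn": [0, 0, 0], "translation": [1, 0, 0], "hand": 0.2}
  ]
}}

```text
time_s: 8.18
eef_pos: [551.5, 226.8, 24.8]
ee_rot: [0.0, 0.989, 0.147, -0.002]
force: [-8.8, -2.6, 12.7]
grip_width: 0.367
grip_force: 41.3
```

Call:
{"op": "move_arm", "data": {
  "moves": [
    {"turn": [0, 0, 0], "translation": [1, 0, 0], "hand": 0.2},
    {"turn": [0, 0, 0], "translation": [1, 0, 0], "hand": 0.2},
    {"turn": [0, 0, 0], "translation": [1, 0, 0], "hand": 0.2}
  ]
}}

```text
time_s: 8.43
eef_pos: [554.3, 227.7, 24.8]
ee_rot: [0.0, 0.989, 0.147, -0.002]
force: [-8.5, -2.6, 13.6]
grip_width: 0.366
grip_force: 41.3
```

Call:
{"op": "move_arm", "data": {
  "moves": [
    {"turn": [0, 0, 0], "translation": [1, 0, 0], "hand": 0.2},
    {"turn": [0, 0, 0], "translation": [1, 0, 0], "hand": 0.2}
  ]
}}

```text
time_s: 8.6
eef_pos: [556.1, 228.3, 24.8]
ee_rot: [0.0, 0.989, 0.147, -0.002]
force: [-10.3, -2.3, 14.6]
grip_width: 0.363
grip_force: 41.5
```

Call:
{"op": "move_arm", "data": {
  "moves": [
    {"turn": [0, 0, 0], "translation": [1, 0, 0], "hand": 0.2},
    {"turn": [0, 0, 0], "translation": [1, 0, 0], "hand": 0.2}
  ]
}}

```text
time_s: 8.77
eef_pos: [557.2, 228.7, 24.8]
ee_rot: [0.0, 0.989, 0.147, -0.003]
force: [-15.7, -5.7, 18.5]
grip_width: 0.368
grip_force: 42.0
```

Call:
{"op": "move_arm", "data": {
  "moves": [
    {"turn": [0, 0, 0], "translation": [1, 0, 0], "hand": 0.2},
    {"turn": [0, 0, 0], "translation": [1, 0, 0], "hand": 0.2}
  ]
}}

```text
time_s: 8.93
eef_pos: [558.1, 229.0, 24.8]
ee_rot: [0.001, 0.989, 0.147, -0.005]
force: [-23.3, -7.9, 25.5]
grip_width: 0.362
grip_force: 42.7
```

```bash
python3 chk.py w7
```

```text
post a,b ((59.7759895324707, 0.5331354141235352), (14.957051277160645, 17.84552764892578), 0.1705055832862854) [47.21255964 47.75699532 48.52970636] 2901
base front a 66.39944070865438
plane dz/da,dz/db,z0 [-2.00000e-04  1.10000e-03  2.36484e+01]
bar a,b ((74.67508697509766, 0.8852615356445312), (98.94786834716797, 14.109003067016602), 89.955810546875) 28035
tcp gauge x -75.06836850612711
t 8.93 pos [558.1 229.   24.8] yaw 16.93 F [-23.3  -7.9  25.5] Tq [-1.35  3.47 -0.06] w 0.362 gf 42.7
shift [0. 0. 0.] turn [-0.0002  0.0097  0.0006]
```

View pics/w7.png

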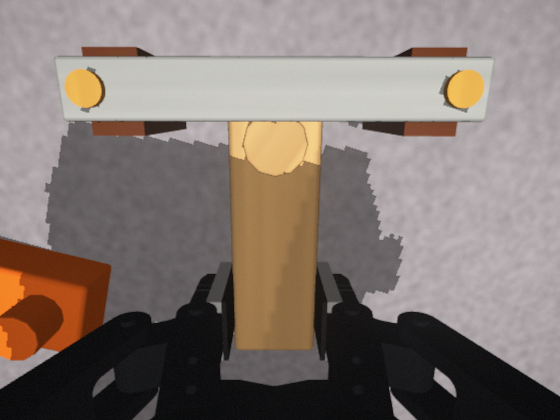

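```bash
python3 - <<'E'
from h import *
import pickle
T0=pickle.load(open("top.pkl","rb"));T=get("top");S0=pickle.load(open("scene.pkl","rb"));S=get("scene")
for A,B,n in((T0,T,"top"),(S0,S,"scene")):
    for c in(A,B):
        h=cv2.cvtColor(c["image"],cv2.COLOR_BGR2HSV); bx=(100,210,200,255) if n=="top" else (345,160,395,195)
        m=(h[...,0]>5)&(h[...,0]<14)&(h[...,1]>200); M=np.zeros_like(m);M[bx[1]:bx[3],bx[0]:bx[2]]=m[bx[1]:bx[3],bx[0]:bx[2]]
        W=cloud(c)[M]; W=W[W[:,2]>18]; print(n,M.sum(),np.argwhere(M).mean(0).round(2),cv2.minAreaRect(W[:,:2].astype(np.float32)))
i=cv2.imread('pics/w7.png');a=cv2.resize(S["image"][150:230,300:430],(780,480),interpolation=2);cv2.imwrite("pics/s7.png",a)
E
```

```text
top 92 [231.86 151.62] ((526.4058837890625, 346.9797058105469), (30.04584312438965, 96.93478393554688), 3.0054569244384766)
top 9 [229.44 125.78] ((524.8600463867188, 391.0735778808594), (28.14790916442871, 9.125115394592285), 0.34611380100250244)
scene 338 [176.72 369.08] ((527.8009033203125, 344.00836181640625), (28.015893936157227, 96.10910034179688), 4.081510543823242)
scene 275 [176.36 371.46] ((527.2666625976562, 345.7720642089844), (28.406108856201172, 95.70721435546875), 1.2742608785629272)
```

View pics/s7.png

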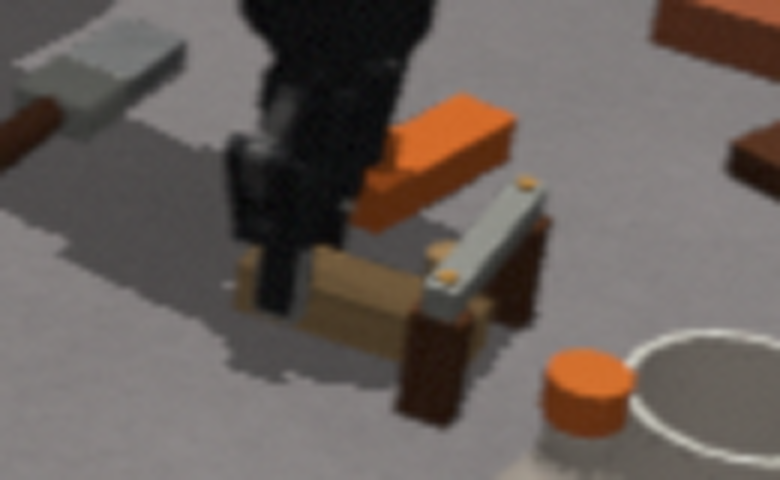

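Nothing else is in contact: the orange stand is clear of the fingers and unmoved, and the lateral force is near zero. The resistance starts at the bar's near edge, the same place both times. One slightly firmer push will show whether it climbs or gives.

Call:
{"op": "move_arm", "data": {
  "moves": [
    {"turn": [0, 0, 0], "translation": [1, 0, 0], "hand": 0.2},
    {"turn": [0, 0, 0], "translation": [1, 0, 0], "hand": 0.2}
  ]
}}

```text
time_s: 9.25
eef_pos: [559.1, 229.3, 24.7]
ee_rot: [0.001, 0.989, 0.147, -0.006]
force: [-31.1, -11.4, 29.4]
grip_width: 0.361
grip_force: 43.3
```

Call:
{"op": "move_arm", "data": {
  "moves": [
    {"turn": [0, 0, 0], "translation": [0.5, 0, 0], "hand": 0.2},
    {"turn": [0, 0, 0], "translation": [0.5, 0, 0], "hand": 0.2},
    {"turn": [0, 0, 0], "translation": [0, 0, 0], "hand": 0.2},
    {"turn": [0, 0, 0], "translation": [0, 0, 0], "hand": 0.2}
  ]
}}

```text
time_s: 9.58
eef_pos: [560.0, 229.6, 24.7]
ee_rot: [0.001, 0.989, 0.147, -0.006]
force: [-25.0, -9.3, 25.3]
grip_width: 0.365
grip_force: 43.0
```

```bash
python3 chk.py w8; python3 - <<'E'
import cv2,numpy as np
for n in("w2","w3","w4","w5","w7","w8"):
    g=cv2.imread(f"pics/{n}.png"); col=g[60:200,272:278].astype(int).mean(1); d=np.abs(np.diff(col,axis=0)).sum(1); k=np.argsort(d)[::-1][:6]+60; print(n,sorted(k))
E
```

```text
post a,b ((58.66154479980469, 0.6293354034423828), (12.692325592041016, 17.647132873535156), 0.2346862107515335) [47.18330191 47.75285135 48.5376489 ] 2486
base front a 63.42786891045614
plane dz/da,dz/db,z0 [-1.10000e-03 -1.00000e-04  2.36722e+01]
bar a,b ((72.6255874633789, 0.9626083374023438), (98.70706939697266, 14.177419662475586), 89.99661254882812) 27625
tcp gauge x -73.01735421148176
t 9.58 pos [560.  229.6  24.7] yaw 16.94 F [-25.   -9.3  25.3] Tq [-1.48  3.63 -0.  ] w 0.365 gf 43.0
shift [0. 0. 0.] turn [-0.0002  0.0123  0.0007]
w2 [np.int64(87), np.int64(89), np.int64(107), np.int64(109), np.int64(172), np.int64(173)]
w3 [np.int64(97), np.int64(98), np.int64(100), np.int64(101), np.int64(108), np.int64(173)]
w4 [np.int64(109), np.int64(110), np.int64(112), np.int64(113), np.int64(173), np.int64(174)]
w5 [np.int64(114), np.int64(115), np.int64(117), np.int64(118), np.int64(173), np.int64(174)]
w7 [np.int64(119), np.int64(120), np.int64(121), np.int64(122), np.int64(174), np.int64(175)]
w8 [np.int64(65), np.int64(67), np.int64(129), np.int64(131), np.int64(168), np.int64(169)]
```

```bash
python3 - <<'E'
from h import *
import pickle
for n,pc in(("top",(569.6,71.2)),("scene",(569.5,71))):
    c=pickle.load(open(n+".pkl","rb"));W=cloud(c);Z=W[...,2]
    def q(l,ctr,r,lo,hi,r0=0):
        d=np.hypot(W[...,0]-ctr[0],W[...,1]-ctr[1]);m=(d<r)&(d>=r0)&(Z>lo)&(Z<hi)
        print(n,l,m.sum(),Z[m].mean().round(2),"+-",(Z[m].std()/np.sqrt(m.sum())).round(2))
    q("post",pc,6.5,40,60);q("base",(526,66),13,15,33);q("table",(545,67),110,-8,8,70)
    q("bar",(630,250.4),7,50,75);q("table@bar",(630,250),120,-8,8,75)
E
```

```text
top post 28 48.31 +- 0.36
top base 114 23.72 +- 0.2
top table 4522 0.06 +- 0.03
top bar 37 61.6 +- 0.38
top table@bar 5500 0.42 +- 0.03
scene post 23 47.47 +- 0.59
scene base 58 24.93 +- 0.14
scene table 1983 1.07 +- 0.02
scene bar 17 61.72 +- 0.9
scene table@bar 1586 1.18 +- 0.03
```

The force peaked and then fell to 26 N while creeping forward. Hand tilt and pressing muddy this reading, because a nose-down pitch alone can raise the post by tenths of a millimetre. I'll do a cleaner test: back off, release so the stand lies free and flat, measure it, then nudge it from behind with shut fingers. Free drag should be only about 0.5 N.

Call:
{"op": "move_arm", "data": {
  "moves": [
    {"turn": [0, 0, 0], "translation": [-6, 0, 0], "hand": 0.2},
    {"turn": [0, 0, 0], "translation": [-6, 0, 0], "hand": 0.2},
    {"turn": [0, 0, 0], "translation": [-6, 0, 0], "hand": 0.2},
    {"turn": [0, 0, 0], "translation": [0, 0, 0], "hand": 0.2},
    {"turn": [0, 0, 0], "translation": [0, 0, 0], "hand": 0.6},
    {"turn": [0, 0, 0], "translation": [0, 0, 0], "hand": 0.6},
    {"turn": [0, 0, 0], "translation": [0, 0, 0], "hand": 0.6},
    {"turn": [0, 0, 0], "translation": [0, 0, -10], "hand": 0.6},
    {"turn": [0, 0, 0], "translation": [0, 0, -25], "hand": 0.6},
    {"turn": [0, 0, 0], "translation": [0, 0, -25], "hand": 0.6}
  ]
}}

```text
time_s: 10.47
eef_pos: [546.3, 225.2, 84.8]
ee_rot: [0.0, 0.989, 0.147, -0.001]
force: [1.0, 0.1, 0.7]
grip_width: 0.598
grip_force: 0.0
```

Call:
{"op": "move_arm", "data": {
  "moves": [
    {"turn": [0, 0, 0], "translation": [-10, 0, 0], "hand": 0.3},
    {"turn": [0, 0, 0], "translation": [-20, 0, 0], "hand": 0},
    {"turn": [0, 0, 0], "translation": [-20, 0, 0], "hand": 0},
    {"turn": [0, 0, 0], "translation": [0, 0, 0], "hand": 0},
    {"turn": [0, 0, 0], "translation": [0, 0, 0], "hand": 0},
    {"turn": [0, 0, 0], "translation": [0, 0, 0], "hand": 0}
  ]
}}

```text
time_s: 10.97
eef_pos: [499.9, 210.9, 85.0]
ee_rot: [-0.0, 0.989, 0.147, 0.001]
force: [0.9, 0.1, 0.9]
grip_width: 0.0
grip_force: 0.0
```

```bash
python3 - <<'E'
from h import *
g=np.array([630,250.4]);y=np.radians(16.8);ex=np.array([np.cos(y),np.sin(y)]);ey=np.array([-ex[1],ex[0]])
r=[]
for k in range(5):
    c=get("wrist"); W=cloud(c); Z=W[...,2]; D=W[...,:2]-g; a=D@ex; b=D@ey
    if k==0: cv2.imwrite("pics/w9.png",c["image"])
    m=(abs(b)<20)&(a>-140)&(a<0)&(Z>17)&(Z<30); rb=cv2.minAreaRect(np.c_[a[m],b[m]].astype(np.float32))
    mp=(abs(b)<14)&(a>-70)&(a<-8)&(Z>40)&(Z<55); pc=np.array([np.median(a[mp]),np.median(b[mp])])
    pi=mp&(np.hypot(a-pc[0],b-pc[1])<7)
    mb=(abs(b)<28)&(abs(a)<5)&(Z>57)&(Z<66)
    base=m&(abs(b)<11)&(a>pc[0]-60)&(a<pc[0]-16)
    t=(Z<8)&(abs(b)>24)&(abs(b)<32)&(a>-60)&(a<-15)
    r.append([Z[pi].mean(),Z[base].mean(),Z[mb].mean(),Z[t].mean()])
    A=np.c_[a[base],b[base],np.ones(base.sum())]; At=np.c_[a[t],b[t],np.ones(t.sum())]
    if k==0: print(rb,pc,pi.sum(),"base slope",np.linalg.lstsq(A,Z[base],rcond=None)[0].round(4),"table slope",np.linalg.lstsq(At,Z[t],rcond=None)[0].round(4))
r=np.mean(r,0);print("post,base,bar,table",r.round(3),"post h",np.interp(r[0],[r[3],r[1],r[2]],[0,24,62]).round(3))
s=sense();print("tcp gauge",(s["eef_pos"][:2]-g)@ex,(s["eef_pos"][:2]-g)@ey);goal(s["eef_pos"],16.9,s)
E
```

```text
((-62.81336975097656, 0.8576374053955078), (94.6623306274414, 32.224449157714844), 0.08777232468128204) [-28.57530805   1.02353978] 1094 base slope [-1.30000e-03  1.10000e-03  2.35766e+01] table slope [-0.0006  0.001  -0.3732]
post,base,bar,table [47.371 23.65     nan -0.36 ] post h nan
tcp gauge -136.35199360094288 -0.13571215532435837
t 11.22 pos [499.5 210.9  84.3] yaw 16.89 F [0.3 0.4 0.3] Tq [-0.05 -0.02  0.01] w -0.002 gf 0.0
shift [0. 0. 0.] turn [-0.     -0.     -0.0001]<stdin>:13: RuntimeWarning: Mean of empty slice.
  ret = ret.dtype.type(ret / rcount)
```

Call:
{"op": "move_arm", "data": {
  "moves": [
    {"turn": [0, 0, 0], "translation": [0, -1, 25], "hand": 0},
    {"turn": [0, 0, 0], "translation": [0, 0, 20], "hand": 0},
    {"turn": [0, 0, 0], "translation": [0, 0, 13], "hand": 0},
    {"turn": [0, 0, 0], "translation": [0, 0, 0], "hand": 0},
    {"turn": [0, 0, 0], "translation": [0, 0, 0], "hand": 0},
    {"turn": [0, 0, 0], "translation": [4, 0, 0], "hand": 0},
    {"turn": [0, 0, 0], "translation": [4, 0, 0], "hand": 0},
    {"turn": [0, 0, 0], "translation": [2, 0, 0], "hand": 0},
    {"turn": [0, 0, 0], "translation": [2, 0, 0], "hand": 0},
    {"turn": [0, 0, 0], "translation": [2, 0, 0], "hand": 0}
  ]
}}

```text
time_s: 12.05
eef_pos: [512.7, 215.9, 26.7]
ee_rot: [-0.0, 0.989, 0.147, 0.0]
force: [0.0, 1.1, -0.9]
grip_width: 0.006
grip_force: 0.0
```

Call:
{"op": "move_arm", "data": {
  "moves": [
    {"turn": [0, 0, 0], "translation": [2, 0, 0], "hand": 0},
    {"turn": [0, 0, 0], "translation": [2, 0, 0], "hand": 0},
    {"turn": [0, 0, 0], "translation": [1, 0, 0], "hand": 0},
    {"turn": [0, 0, 0], "translation": [1, 0, 0], "hand": 0}
  ]
}}

```text
time_s: 12.38
eef_pos: [518.0, 217.6, 26.4]
ee_rot: [0.0, 0.989, 0.147, -0.0]
force: [-1.0, 0.4, 0.6]
grip_width: 0.003
grip_force: 0.6
```

```bash
cat > n.py <<'E'
from h import *
import sys
g=np.array([630,250.4]);y=np.radians(16.8);ex=np.array([np.cos(y),np.sin(y)]);ey=np.array([-ex[1],ex[0]])
c=get("wrist"); cv2.imwrite("pics/%s.png"%sys.argv[1],c["image"]); W=cloud(c); Z=W[...,2]; D=W[...,:2]-g; a=D@ex; b=D@ey
mp=(abs(b)<12)&(a>-80)&(a<30)&(Z>40)&(Z<54)
print("post a",np.percentile(a[mp],[1,50,99]).round(1),"b",np.percentile(b[mp],[2,98]).round(1),"z",np.median(Z[mp]).round(2),mp.sum())
t=(Z<8)&(abs(b)>22)&(abs(b)<35)&(a>-60)&(a<-12); print("table",np.median(Z[t]).round(2))
m=(abs(b)<30)&(abs(a)<25)&(Z>57)&(Z<66)
if m.any(): print("bar a",np.percentile(a[m],[.5,99.5]).round(1),"z",np.median(Z[m]).round(2))
s=c["s"];print("tcp gauge",((s["eef_pos"][:2]-g)@ex).round(1),((s["eef_pos"][:2]-g)@ey).round(1));goal(s["eef_pos"],16.9,s)
E
python3 n.py n1
```

```text
post a [-30.8 -24.8 -20.1] b [-7.1  8.8] z 47.67 2911
table -0.33
tcp gauge -116.7 0.9
t 12.38 pos [518.  217.6  26.4] yaw 16.89 F [-1.   0.4  0.6] Tq [-0.01  0.12  0.02] w 0.003 gf 0.6
shift [0. 0. 0.] turn [-0.      0.0003 -0.0002]
```

Call:
{"op": "move_arm", "data": {
  "moves": [
    {"turn": [0, 0, 0], "translation": [1, 0, 0], "hand": 0},
    {"turn": [0, 0, 0], "translation": [1, 0, 0], "hand": 0},
    {"turn": [0, 0, 0], "translation": [1, 0, 0], "hand": 0},
    {"turn": [0, 0, 0], "translation": [1, 0, 0], "hand": 0}
  ]
}}

```text
time_s: 12.77
eef_pos: [521.9, 218.8, 26.3]
ee_rot: [-0.0, 0.989, 0.147, 0.0]
force: [-0.8, -0.2, -1.4]
grip_width: -0.001
grip_force: 0.2
```

Call:
{"op": "move_arm", "data": {
  "moves": [
    {"turn": [0, 0, 0], "translation": [1, 0, 0], "hand": 0},
    {"turn": [0, 0, 0], "translation": [1, 0, 0], "hand": 0}
  ]
}}

```text
time_s: 12.93
eef_pos: [523.8, 219.3, 26.4]
ee_rot: [0.0, 0.989, 0.147, -0.0]
force: [-0.0, 0.3, -0.6]
grip_width: -0.002
grip_force: 0.5
```

Call:
{"op": "move_arm", "data": {
  "moves": [
    {"turn": [0, 0, 0], "translation": [1, 0, 0], "hand": 0},
    {"turn": [0, 0, 0], "translation": [1, 0, 0], "hand": 0}
  ]
}}

```text
time_s: 13.1
eef_pos: [525.1, 219.8, 26.4]
ee_rot: [0.0, 0.989, 0.147, -0.001]
force: [-6.3, -3.0, 4.5]
grip_width: 0.0
grip_force: 3.4
```

```bash
python3 n.py n2
```

```text
post a [-23.4 -17.5 -12.7] b [-7.1  8.8] z 47.67 2931
table -0.32
tcp gauge -109.3 1.0
t 13.1 pos [525.1 219.8  26.4] yaw 16.89 F [-6.3 -3.   4.5] Tq [-0.32  0.97  0.01] w 0.0 gf 3.4
shift [0. 0. 0.] turn [-0.0001  0.002  -0.0001]
```

Call:
{"op": "move_arm", "data": {
  "moves": [
    {"turn": [0, 0, 0], "translation": [1, 0, 0], "hand": 0},
    {"turn": [0, 0, 0], "translation": [1, 0, 0], "hand": 0},
    {"turn": [0, 0, 0], "translation": [0, 0, 0], "hand": 0}
  ]
}}

```text
time_s: 13.4
eef_pos: [526.2, 220.2, 26.3]
ee_rot: [0.0, 0.989, 0.147, -0.002]
force: [-9.6, -3.2, 7.0]
grip_width: -0.001
grip_force: 4.9
```

```bash
python3 n.py n3
```

```text
post a [-22.2 -16.3 -11.5] b [-7.   8.8] z 47.63 2943
table -0.36
tcp gauge -108.1 1.1
t 13.4 pos [526.2 220.2  26.3] yaw 16.91 F [-9.6 -3.2  7. ] Tq [-0.49  1.47 -0.03] w -0.001 gf 4.9
shift [0. 0. 0.] turn [-0.0002  0.0043  0.0002]
```

Decisive result: with the stand free and flat it slid at about 0.5 N. The force then jumped to 7–10 N exactly as the post front met the bar edge (gauge x of about -7), as in both earlier approaches. The bar stops it, so it goes in the high-backed tray. Regrasping now.

Call:
{"op": "move_arm", "data": {
  "moves": [
    {"turn": [0, 0, 0], "translation": [-8, 0, 0], "hand": 0},
    {"turn": [0, 0, 0], "translation": [0, 0, -25], "hand": 0},
    {"turn": [0, 0, 0], "translation": [0, 0, -25], "hand": 0.3},
    {"turn": [0, 0, 0], "translation": [0, 0, -10], "hand": 0.7},
    {"turn": [0, 0, 0], "translation": [13, 0, 0], "hand": 0.7},
    {"turn": [0, 0, 0], "translation": [13, 0, 0], "hand": 0.7},
    {"turn": [0, 0, 0], "translation": [13, 0, 0], "hand": 0.7},
    {"turn": [0, 0, 0], "translation": [0, 0, 0], "hand": 0.7},
    {"turn": [0, 0, 0], "translation": [0, 0, 0], "hand": 0.7}
  ]
}}

```text
time_s: 14.2
eef_pos: [557.2, 229.4, 85.8]
ee_rot: [0.0, 0.989, 0.147, -0.0]
force: [0.4, 0.2, -0.4]
grip_width: 0.701
grip_force: 0.0
```

```bash
python3 n.py n4
```

```text
post a [-21.6 -14.2  -7.9] b [-7.   8.7] z 47.76 1146
table -0.3
bar a [-7.5  6.3] z 61.62
tcp gauge -75.8 1.0
t 14.2 pos [557.2 229.4  85.8] yaw 16.89 F [ 0.4  0.2 -0.4] Tq [ 0.03 -0.04 -0.01] w 0.701 gf 0.0
shift [0. 0. 0.] turn [-0.      0.0004 -0.0001]
```

Call:
{"op": "move_arm", "data": {
  "moves": [
    {"turn": [0, 0, 0], "translation": [0, 0, 25], "hand": 0.7},
    {"turn": [0, 0, 0], "translation": [0, 0, 22], "hand": 0.7},
    {"turn": [0, 0, 0], "translation": [0, 0, 14], "hand": 0.7},
    {"turn": [0, 0, 0], "translation": [0, 0, 0], "hand": 0.6},
    {"turn": [0, 0, 0], "translation": [0, 0, 0], "hand": 0.4},
    {"turn": [0, 0, 0], "translation": [0, 0, 0], "hand": 0.2},
    {"turn": [0, 0, 0], "translation": [0, 0, 0], "hand": 0.2},
    {"turn": [0, 0, 0], "translation": [0, 0, 0], "hand": 0.2},
    {"turn": [0, 0, 0], "translation": [0, 0, 0], "hand": 0.2}
  ]
}}

```text
time_s: 15.0
eef_pos: [557.5, 229.4, 26.5]
ee_rot: [0.0, 0.989, 0.147, 0.001]
force: [-3.2, -1.1, 6.9]
grip_width: 0.362
grip_force: 40.7
```

Call:
{"op": "move_arm", "data": {
  "moves": [
    {"turn": [0, 0, 0], "translation": [-8, 0, 0], "hand": 0.2},
    {"turn": [0, 0, 0], "translation": [-14, 0, 0], "hand": 0.2},
    {"turn": [0, 0, 0], "translation": [-14, 0, 0], "hand": 0.2},
    {"turn": [0, 0, 0], "translation": [-14, 0, 0], "hand": 0.2},
    {"turn": [0, 0, 0], "translation": [0, 0, -10], "hand": 0.2},
    {"turn": [0, 0, 0], "translation": [0, 0, -30], "hand": 0.2},
    {"turn": [0, 0, 0], "translation": [0, 0, -35], "hand": 0.2},
    {"turn": [0, 0, 0], "translation": [0, 0, -35], "hand": 0.2},
    {"turn": [0, 0, 0], "translation": [0, 0, -20], "hand": 0.2},
    {"turn": [0, 0, 0], "translation": [0, 0, 0], "hand": 0.2}
  ]
}}

```text
time_s: 15.83
eef_pos: [511.9, 215.6, 161.1]
ee_rot: [-0.0, 0.989, 0.147, 0.005]
force: [0.5, 0.1, -0.2]
grip_width: 0.364
grip_force: 39.9
```

```bash
cat > p.py <<'E'
from h import *
import sys
# pose of the held stand in the tool plane (a forward, b left of tool x)
c=get("wrist"); cv2.imwrite("pics/%s.png"%sys.argv[1],c["image"]); W=cloud(c); s=c["s"]; w=s["ee_rot"]
R=Ro.from_quat([w[1],w[2],w[3],w[0]]).as_matrix(); L=(W-s["eef_pos"])@R
m=(abs(L[...,1])<18)&(L[...,0]>-25)&(L[...,0]<80)&(L[...,2]>-4)&(L[...,2]<6); print("base rect tool xy",cv2.minAreaRect(L[m][:,:2].astype(np.float32)),"z",np.median(L[m][:,2]))
A=np.c_[L[m][:,:2],np.ones(m.sum())];print("tilt",np.linalg.lstsq(A,L[m][:,2],rcond=None)[0].round(4))
m=(abs(L[...,1])<18)&(L[...,0]>40)&(L[...,0]<80)&(L[...,2]>-32)&(L[...,2]<-16); print("post",cv2.minAreaRect(L[m][:,:2].astype(np.float32))[:2],np.median(L[m][:,2]))
y=np.radians(10); o=np.array([536.9,-172.3]); ex=np.array([np.cos(y),np.sin(y)])
# stand centre at tray x=-1 (inner -59..53): grip 28 behind
p=o+(-1-28)*ex; print(p); goal([*p,150],10,s)
E
python3 p.py p1
```

```text
base rect tool xy ((28.30539321899414, 0.2086200714111328), (99.81297302246094, 35.98130416870117), 0.7131943702697754) z 2.932473675789057
tilt [ 6.0000e-03 -1.4000e-03  2.7382e+00]
post ((62.311546325683594, -0.24775314331054688), (17.325014114379883, 17.397815704345703)) -21.057455658752186
[ 508.34057516 -177.33579715]
t 15.83 pos [511.9 215.6 161.1] yaw 16.91 F [ 0.5  0.1 -0.2] Tq [-0.01 -0.04  0.03] w 0.364 gf 39.9
shift [-117.7  374.9   10.4] turn [ 0.0004 -0.0097  0.1205]
```

Call:
{"op": "move_arm", "data": {
  "moves": [
    {"turn": [0, 0, 0], "translation": [-5, 16, 0], "hand": 0.2},
    {"turn": [0, 0, 0], "translation": [-10.2, 32.6, 0], "hand": 0.2},
    {"turn": [0, 0, 0], "translation": [-10.2, 32.6, 0], "hand": 0.2},
    {"turn": [0, 0, 0], "translation": [-10.2, 32.6, 0], "hand": 0.2},
    {"turn": [0, 0, 0], "translation": [-10.2, 32.6, 0], "hand": 0.2},
    {"turn": [0, 0, 0], "translation": [-10.2, 32.6, 0], "hand": 0.2},
    {"turn": [0, 0, 0], "translation": [-10.2, 32.6, 0], "hand": 0.2},
    {"turn": [0, 0, 0], "translation": [-10.2, 32.6, 0], "hand": 0.2},
    {"turn": [0, 0, 0], "translation": [-10.2, 32.6, 0], "hand": 0.2},
    {"turn": [0, 0, 0], "translation": [-10.2, 32.6, 0], "hand": 0.2}
  ]
}}

```text
time_s: 16.72
eef_pos: [506.2, -110.8, 154.4]
ee_rot: [-0.001, 0.989, 0.147, -0.001]
force: [1.6, -0.6, -0.8]
grip_width: 0.362
grip_force: 39.9
```

Call:
{"op": "move_arm", "data": {
  "moves": [
    {"turn": [0, 0, 0], "translation": [-10.2, 32.6, 0], "hand": 0.2},
    {"turn": [0, 0, 0], "translation": [-10.2, 32.6, 0], "hand": 0.2},
    {"turn": [0, 0, 0.06], "translation": [0, 0, 0], "hand": 0.2},
    {"turn": [0, 0, 0.06], "translation": [0, 0, 0], "hand": 0.2},
    {"turn": [0, 0, 0], "translation": [0, 0, 0], "hand": 0.2},
    {"turn": [0, 0, 0], "translation": [0, 0, 0], "hand": 0.2}
  ]
}}

```text
time_s: 17.22
eef_pos: [505.9, -177.4, 154.6]
ee_rot: [-0.001, 0.996, 0.088, -0.001]
force: [-0.3, 0.1, -1.3]
grip_width: 0.363
grip_force: 39.9
```

```bash
cat > tr.py <<'E'
from h import *
import sys
y=np.radians(10); o=np.array([536.9,-172.3]); ex=np.array([np.cos(y),np.sin(y)]);ey=np.array([-ex[1],ex[0]])
c=get("wrist"); cv2.imwrite("pics/%s.png"%sys.argv[1],c["image"]); W=cloud(c); D=W[...,:2]-o; a=D@ex; b=D@ey; Z=W[...,2]
m=(abs(a)<90)&(abs(b)<45)&(Z>78)&(Z<90); print("back (a 53..65,b0)",cv2.minAreaRect(np.c_[a[m],b[m]].astype(np.float32)),m.sum())
m=(abs(a)<85)&(abs(b)<40)&(Z>8)&(Z<13); print("rails a",np.percentile(a[m],[1,99]).round(1),"b",np.percentile(b[m],[1,99]).round(1),m.sum())
m=(abs(a)<85)&(abs(b)<40)&(Z>24.5)&(Z<31)&(Z<40); 
if m.sum()>50: print("stand?",cv2.minAreaRect(np.c_[a[m],b[m]].astype(np.float32)),np.median(Z[m]),m.sum())
s=c["s"]; p=o-29*ex; goal([*p,150],10,s); print("tray xy of tcp",(s["eef_pos"][:2]-o)@ex,(s["eef_pos"][:2]-o)@ey)
E
python3 tr.py t1
```

```text
back (a 53..65,b0) ((58.28480529785156, 0.7339725494384766), (12.040040969848633, 55.95048904418945), 0.14441893994808197) 2930Traceback (most recent call last):
  File "tr.py", line 6, in <module>
    m=(abs(a)<85)&(abs(b)<40)&(Z>8)&(Z<13); print("rails a",np.percentile(a[m],[1,99]).round(1),"b",np.percentile(b[m],[1,99]).round(1),m.sum())
                                                            ~~~~~~~~~~~~~^^^^^^^^^^^^^
    return _quantile_unchecked(
        a, q, axis, out, overwrite_input, method, keepdims, weights)
    return _ureduce(a,
                    func=_quantile_ureduce_func,
    ...<5 lines>...
                    overwrite_input=overwrite_input,
                    method=method)
    r = func(a, **kwargs)
    result = _quantile(arr,
                       quantiles=q,
    ...<2 lines>...
                       out=out,
                       weights=wgt)
    slices_having_nans = np.isnan(arr[-1, ...])
                                  ~~~^^^^^^^^^
IndexError: index -1 is out of bounds for axis 0 with size 0
```

View pics/t1.png

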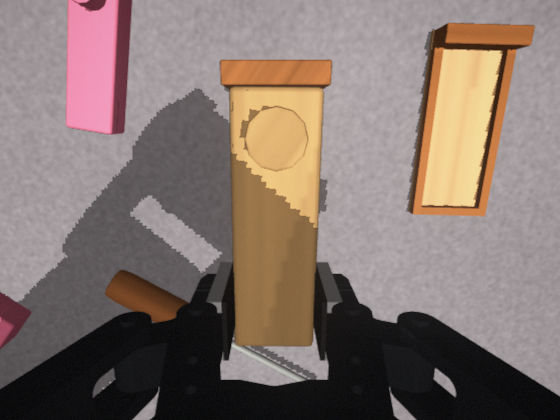

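The stand is in line over the high tray: its post is at (276,138) just before the backboard at (276,73), and the low tray is off to the right at (470,120). Lowering.

Call:
{"op": "move_arm", "data": {
  "moves": [
    {"turn": [0, 0, 0], "translation": [0, 0, 30], "hand": 0.2},
    {"turn": [0, 0, 0], "translation": [0, 0, 30], "hand": 0.2},
    {"turn": [0, 0, 0], "translation": [0, 0, 30], "hand": 0.2},
    {"turn": [0, 0, 0], "translation": [0, 0, 20], "hand": 0.2},
    {"turn": [0, 0, 0], "translation": [0, 0, 4], "hand": 0.2},
    {"turn": [0, 0, 0], "translation": [0, 0, 3], "hand": 0.2},
    {"turn": [0, 0, 0], "translation": [0, 0, 0], "hand": 0.2},
    {"turn": [0, 0, 0], "translation": [0, 0, 0], "hand": 0.2}
  ]
}}

```text
time_s: 17.93
eef_pos: [506.8, -177.8, 39.7]
ee_rot: [0.001, 0.996, 0.088, 0.001]
force: [-0.4, -0.2, -0.0]
grip_width: 0.364
grip_force: 39.9
```

```bash
sed -i 's/^m=(abs(a)<85)&(abs(b)<40)&(Z>8)&(Z<13); print/m=(abs(a)<85)\&(abs(b)<40)\&(Z>8)\&(Z<13)\nif m.sum()>20: print/' tr.py; python3 tr.py t2
```

```text
back (a 53..65,b0) ((8.287860870361328, 0.000133514404296875), (103.479248046875, 89.98580932617188), 0.007379963528364897) 18151
rails a [-29.6  52.5] b [-27.3  28.5] 5637
stand? ((14.12669563293457, 0.9344081878662109), (77.24335479736328, 56.78129577636719), 0.1723213791847229) 28.084089619882747 592
t 17.93 pos [ 506.8 -177.8   39.7] yaw 10.06 F [-0.4 -0.2 -0. ] Tq [-0.01  0.01  0.03] w 0.364 gf 39.9
shift [   1.8   -0.  -110.3] turn [ 0.0015 -0.0017  0.001 ]
tray xy of tcp -30.594246130431035 -0.18436029079065086
```

Call:
{"op": "move_arm", "data": {
  "moves": [
    {"turn": [0, 0, 0], "translation": [0, -0.6, 3], "hand": 0.2},
    {"turn": [0, 0, 0], "translation": [0, 0, 3], "hand": 0.2},
    {"turn": [0, 0, 0], "translation": [0, 0, 1], "hand": 0.2},
    {"turn": [0, 0, 0], "translation": [0, 0, 0], "hand": 0.2}
  ]
}}

```text
time_s: 18.32
eef_pos: [505.9, -176.9, 31.2]
ee_rot: [-0.0, 0.996, 0.087, -0.0]
force: [0.2, -0.8, -0.6]
grip_width: 0.363
grip_force: 39.9
```

Call:
{"op": "move_arm", "data": {
  "moves": [
    {"turn": [0, 0, 0], "translation": [0, 0, 1], "hand": 0.2},
    {"turn": [0, 0, 0], "translation": [0, 0, 0], "hand": 0.2}
  ]
}}

```text
time_s: 18.48
eef_pos: [506.1, -177.0, 30.5]
ee_rot: [0.0, 0.996, 0.087, 0.0]
force: [-0.5, 0.4, -1.0]
grip_width: 0.363
grip_force: 40.1
```

Call:
{"op": "move_arm", "data": {
  "moves": [
    {"turn": [0, 0, 0], "translation": [0, 0, 0.7], "hand": 0.2},
    {"turn": [0, 0, 0], "translation": [0, 0, 0], "hand": 0.2}
  ]
}}

```text
time_s: 18.65
eef_pos: [506.1, -177.1, 30.5]
ee_rot: [0.0, 0.996, 0.087, 0.0]
force: [-3.4, 1.5, 7.8]
grip_width: 0.361
grip_force: 41.0
```

Contact with the plate at TCP z of 30.5, as expected. Releasing and rising.

Call:
{"op": "move_arm", "data": {
  "moves": [
    {"turn": [0, 0, 0], "translation": [0, 0, -0.7], "hand": 0.2},
    {"turn": [0, 0, 0], "translation": [0, 0, 0], "hand": 0.45},
    {"turn": [0, 0, 0], "translation": [0, 0, 0], "hand": 0.55},
    {"turn": [0, 0, 0], "translation": [0, 0, 0], "hand": 0.55},
    {"turn": [0, 0, 0], "translation": [0, 0, -5], "hand": 0.55},
    {"turn": [0, 0, 0], "translation": [0, 0, -20], "hand": 0.55},
    {"turn": [0, 0, 0], "translation": [0, 0, -30], "hand": 0.55},
    {"turn": [0, 0, 0], "translation": [0, 0, -35], "hand": 0.55},
    {"turn": [0, 0, 0], "translation": [0, 0, -35], "hand": 0.55},
    {"turn": [0, 0, 0], "translation": [0, 0, -30], "hand": 0.55}
  ]
}}

```text
time_s: 19.48
eef_pos: [506.0, -176.9, 188.1]
ee_rot: [0.0, 0.996, 0.087, 0.001]
force: [0.8, 0.1, 0.2]
grip_width: 0.545
grip_force: 0.0
```

Call:
{"op": "move_arm", "data": {
  "moves": [
    {"turn": [0, 0, 0], "translation": [0, 0, 0], "hand": 0.55},
    {"turn": [0, 0, 0], "translation": [0, 0, 0], "hand": 0.55},
    {"turn": [0, 0, 0], "translation": [0, 0, 0], "hand": 0.55}
  ]
}}

```text
time_s: 19.73
eef_pos: [505.6, -176.7, 184.7]
ee_rot: [-0.0, 0.996, 0.087, -0.0]
force: [-0.5, -0.7, -0.2]
grip_width: 0.548
grip_force: 0.0
```

```bash
python3 tr.py t3; python3 - <<'E'
from h import *
y=np.radians(10); o=np.array([536.9,-172.3]); ex=np.array([np.cos(y),np.sin(y)]);ey=np.array([-ex[1],ex[0]])
c=get("wrist");W=cloud(c);D=W[...,:2]-o;a=D@ex;b=D@ey;Z=W[...,2]
m=(abs(b)<20)&(a>-58)&(a<51)&(Z>24)&(Z<31);A=np.c_[a[m],b[m],np.ones(m.sum())];print("tilt",np.linalg.lstsq(A,Z[m],rcond=None)[0].round(4))
m=(abs(b)<20)&(a>0)&(a<51)&(Z>44)&(Z<60);print("post",np.median(a[m]),np.median(b[m]),np.median(Z[m]))
E
```

```text
back (a 53..65,b0) ((58.18705749511719, 0.87451171875), (11.858122825622559, 56.01054382324219), 0.24620918929576874) 2126
rails a [-65.3  51.1] b [-27.1  28.7] 2425
stand? ((-0.1690826416015625, 0.8836326599121094), (105.04826354980469, 53.1638298034668), 0.18654263019561768) 27.651777962050687 4694
t 19.73 pos [ 505.6 -176.7  184.7] yaw 10.01 F [-0.5 -0.7 -0.2] Tq [0.01 0.04 0.01] w 0.548 gf 0.0
shift [ 2.6  1.1 34.7] turn [-0.0008  0.0009  0.0003]
tray xy of tcp -31.58451002292 1.0885429087137062
tilt [-2.40000e-03  1.30000e-03  2.75842e+01]
post 31.077935908332773 0.6379453568844945 51.63817867568642
```

The stand lies flat in the high tray: base top 27.6 mm, post at tray x=+31, centred between the rails. Handing in.

```bash
python3 -c "
from rig import finish_job
print(finish_job())"
```

```text
the job is handed in; nothing more can be done
None
```

The gauge bar stopped the stand's post, so the stand now lies flat in the high-backed tray, released with its post at the backboard end; it was a close call, as the post measured only about 48.0–48.2 mm against the bar's 48 mm underside.

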